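# Free a jammed nest of beakers and sort them by size

### The arm

A 6-joint arm with a two-finger parallel gripper is mounted at the origin on the work surface. World frame = base frame: x ahead of the robot, y to its left, z up, the work surface at z = 0. Lengths are in m, angles in rad, forces in N, time in s.
With the tool pointing down it reaches from about 0.4 to 0.825 m from the base axis. Payload 7 kg.
Tool frame: the origin (TCP) lies between the finger pads; the fingertips stand 22 mm ahead of it and the grasp point (between the pads) lies 3 mm ahead of it; z points along the fingers, y is the direction in which the jaws open and shut (so a half turn about z gives the same grasp; the last joint's range is limited). The gripper opens to 88 mm and grips with 3 to 60 N. Pads are 19 mm wide; open, the fingers measure 130 mm over their backs; the gripper's body (78 mm by 193 mm) begins 47 mm behind the grasp point.
Start: joints at [1.637, 0.359, 0.012, 0, -1.224, -0.288], TCP at [0.149, 0.658, 0.249] pointing down, gripper open.
Joint ranges: [-3.07, 3.07], [-1.43, 2.12], [-1.02, 1.25], [-3.03, 1.67], [-3.05, -0], [-3.03, 3.03]. Speed limits (rad/s): [2.39, 2.39, 3.01, 3.14, 3.14, 3.14].

### API

Orientations are given as [roll, pitch, yaw] about the fixed x, y, z axes, in that order (R = Rz(yaw) Ry(pitch) Rx(roll)).
In Python, from station import arm, optics gives the robot as it stands. The module is installed in compiled form; this text tells all that it offers.
- The arm moves only by the tool jog_arm, never from a script. Its argument "motion" is a list that holds one entry, the list of rows, each a list of 7 numbers: the shift along the tool's x, y, z in m, then the turn, a rotation vector about the tool's x, y, z in degrees, then the finger opening in m, from 0 to 0.0876. In form: [[[x, y, z, rx, ry, rz, grip], ...]]. A call has 1 to 8 rows; each row is the pose to reach, as a shift and turn from the pose measured when the call began, along the tool's axes at that moment; what a row does not reach only later rows make up. A row lasts 1/10 s, in which the tool goes at most 50 mm and 8.59 degrees, less where a joint would pass 70% of its speed; a pose out of reach is approached as far as the arm can. A call with a gripper value outside its range is refused whole. The fingers move at their own pace and stop on an object; "newtons" is the grip in N (left out, the last holds). Time passes only in rows, so rows that repeat a pose let the fingers close. It gives the time, the measured TCP pose, the force and the opening at its end, in the units of the state.
- arm.get_state(): the state, without advancing time (a new reading comes with each control period).
- optics.grab_frame(name): name is "side" or "top"; returns the picture (384x512x3 uint8, red, green, blue); there is no depth.
- optics.camera_model(name): a dict with "mtx" (3x3 intrinsics, pixels), "R" (3x3) and "t" (3): a world point X has camera coordinates R X + t. Camera axes: x right, y down, z forward; pixel columns grow to the right and rows downward; lengths in m; the calibration is good to about 2 mm. A picture is of the moment at which its call begins. camera_model takes no time and is no camera call.
- arm.job_done(): hands the job in, once; it reports no verdict.
The state is a dict: "t": time; "q": joint angles; "qd": joint speeds; "joint_efforts": joint torques, N m; "eef_pos": TCP position; "ee_rot": TCP orientation; "force": force on the tool from outside, world axes, zero at the start; "moment": the same for the moment, N m; "width": finger opening in m.
Only numpy, scipy, OpenCV 4.12 (cv2) and the standard library are available. Lean on these libraries where they do the work, as an engineer would, in place of code of your own. Each camera call takes 0.05 s, during which the arm holds its last target.

### The job

The small, medium and large handled beakers standing in the bench clamp are jammed inside one another: a straight pull brings the others up too, while twisting as you lift works them loose. Take the nest apart and stand each beaker upright on the rack, in the row where a beaker of its own size already stands. Leave the three beakers on the rack and everything else on the bench where they are.

Things in the scene. Friction and masses are not known exactly. Their poses are not given: they have to be found in the camera images.
- small_c (a point): Small beaker, top of the nest: thick white plastic, blue band at the rim, 62 mm tall, 0.11 kg. Upper 32 mm: collar 54 mm across, standing free. Lower 30 mm: skirt 47 mm across, inside the medium beaker, whose springy lip grips it (5 to 9 N) for the first 7 mm of lift. Handle 10 mm thick, 19 mm out from the collar, 2 to 29 mm below the rim. Origin half-way up its axis, z up, x towards the handle.
- medium_c (a point): Medium beaker, middle of the nest: white, green band, 80 mm tall, about 0.16 kg. Upper 34 mm: collar 60 mm across. Lower 46 mm: skirt 53 mm across, inside the large beaker, whose springy lip grips it (7 to 11 N) for the first 7 mm of lift. Handle 10 mm thick, 20 mm out, 3 to 33 mm below the rim. Black lip inside the mouth. Origin half-way up its axis, z up, x towards the handle.
- large_c (a point): Large beaker, bottom of the nest, loose in the clamp: white, orange band, straight wall 66 mm across, 96 mm tall, about 0.25 kg (less than the lip's grip). Handle 10 mm thick, 24 mm out, 21 to 79 mm below the rim, caught between two prongs so that it turns only a few degrees. Black lip inside the mouth. Origin half-way up its axis, z up, x towards the handle.
- row_small_c (a point): A small beaker like the one in the nest, already standing in the row for small ones; its y axis lies across the rows. Origin half-way up its axis, z up, x towards the handle.
- row_medium_c (a point): A medium beaker, already standing in the row for medium ones; its y axis lies across the rows. Origin half-way up its axis, z up, x towards the handle.
- row_large_c (a point): A large beaker, already standing in the row for large ones; its y axis lies across the rows. Origin half-way up its axis, z up, x towards the handle.
- rack: Grey tray 250 mm (x) by 318 mm (y), floor 6 mm above the bench, origin under its middle. Steel rails 14 mm high and 6 mm thick part it into three rows along x, centred at y = -104, 0 and 104 mm, each 98 mm wide inside. Each row has one beaker at x = 62 mm, its handle towards +x; the rest of the row, towards -x (the robot's side), is free. Which row is for which size differs each time.
- clamp: Perforated plate 190 by 160 mm fixed to the bench, with a four-prong vessel clamp at its middle; origin under the middle. The large beaker stands on it 15 mm above the bench, handle towards its +x, between prongs that rise to 60 mm (bent tips to 71 mm) above the bench.
- wash_bottle: White wash bottle with red cap and a bent spout, 66 mm across, 186 mm tall. Origin under it.
- petri_dish: Clear lidded dish, 94 mm across, 17 mm tall. Origin under it.
Mind the look-alikes: they are no part of the job. Leave any red or yellow look-alike of the part that bears small_c alone.

How it is judged:
By the outcome, as a careful person would: the job done as asked, in the order asked, and still so for the second after the job is handed in, with the robot touching nothing.
It also fails if it takes over 72 s, if anything falls off the work surface, if the arm or the gripper's body presses on something with over 40 N, if the wrist force passes 120 N, or if a joint passes its speed limit or range.

## Working session

There is one attempt and no reset: what is moved stays moved. The work goes in short steps, Python scripts to look and compute and a tool call to move; the robot and the scene stay as the last step left them, time stands still between calls to the robot, and variables do not carry over. Pictures are saved under pics/ and viewed, and the job is handed in when it is done.

Besides the shell and the picture viewer there is one more tool, called after ">>>" as name(argument=value, ...), one argument or row to a line, values as JSON. jog_arm: Moves the arm, as the interface text tells. Its arguments: {"type":"object","properties":{"motion":{"type":"array","items":{"type":"array","items":{"type":"array","items":{"type":"number"}}}},"newtons":{"type":"number"}},"required":["motion"]}

```bash
mkdir -p pics
python3 - <<'E'
from station import arm, optics
import cv2, numpy as np
s=arm.get_state()
for k,v in s.items(): print(k,np.round(v,4).tolist())
for n in("side","top"):
    im=optics.grab_frame(n); cv2.imwrite(f"pics/{n}0.png",im[:,:,::-1]); np.save(f"pics/{n}0.npy",im)
    c=optics.camera_model(n); print(n,np.round(c["mtx"],1).tolist(),np.round(c["R"],4).tolist(),np.round(c["t"],4).tolist(), (-c["R"].T@c["t"]).round(3))
E
```

```text
t 0.0
q [1.6371, 0.3594, 0.011, -0.0004, -1.2241, -0.2881]
qd [0.0005, -0.0004, -0.001, -0.0007, 0.0004, -0.0007]
joint_efforts [0.0031, -58.2729, 29.3054, 6.9969, 0.0071, -0.0002]
eef_pos [0.1484, 0.658, 0.2476]
ee_rot [3.1399, -0.0001, -0.222]
force [0.3754, 0.4728, 0.3762]
moment [-0.0043, -0.03, 0.018]
width 0.0877
side [[369.4, 0.0, 259.5], [0.0, 369.4, 189.8], [0.0, 0.0, 1.0]] [[0.9881, -0.1537, -0.0103], [-0.0917, -0.5333, -0.8409], [0.1238, 0.8318, -0.5411]] [-0.5566, 0.2142, 0.9859] [ 0.448 -0.791  0.708]
top [[406.2, 0.0, 253.4], [0.0, 406.2, 195.5], [0.0, 0.0, 1.0]] [[0.0263, -0.9996, 0.0056], [-0.9874, -0.0268, -0.1562], [0.1563, -0.0014, -0.9877]] [0.087, 0.5974, 1.2054] [0.399 0.105 1.283]
```

View pics/side0.png

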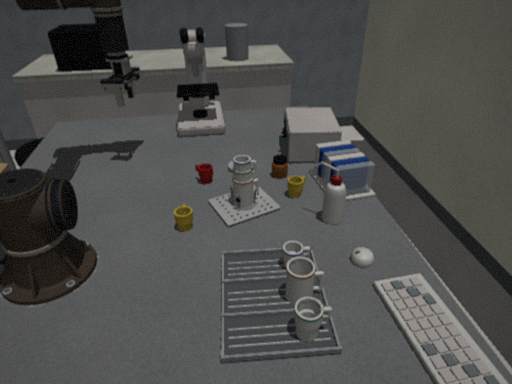

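View pics/top0.png

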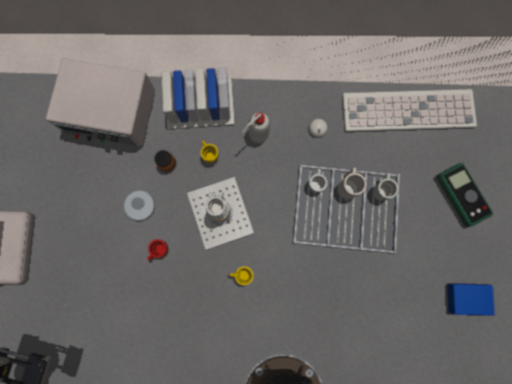

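The side view shows the nest near (243,180) on its perforated plate and the rack at about (275,300). In the top view they are at (218,208) and (347,208). The rack rows look small, large, medium from +y to -y. I'll zoom in to check.

Run:
```python
import cv2, numpy as np
t=np.load("pics/top0.npy")[:,:,::-1]; s=np.load("pics/side0.npy")[:,:,::-1]
a=cv2.resize(t[165:260,180:265],None,fx=6,fy=6,interpolation=cv2.INTER_CUBIC)
cv2.imwrite("pics/tn.png",a)
cv2.imwrite("pics/tr.png",cv2.resize(t[155:260,285:410],None,fx=5.5,fy=5.5,interpolation=cv2.INTER_CUBIC))
cv2.imwrite("pics/sn.png",cv2.resize(s[145:230,200:290],None,fx=7,fy=7,interpolation=cv2.INTER_CUBIC))
cv2.imwrite("pics/sr.png",cv2.resize(s[235:360,210:345],None,fx=4.7,fy=4.7,interpolation=cv2.INTER_CUBIC))
```

```text
(no output)
```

View pics/tn.png

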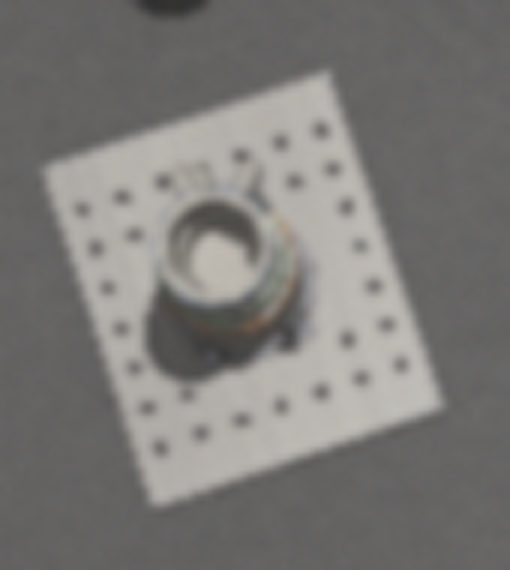

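View pics/tr.png

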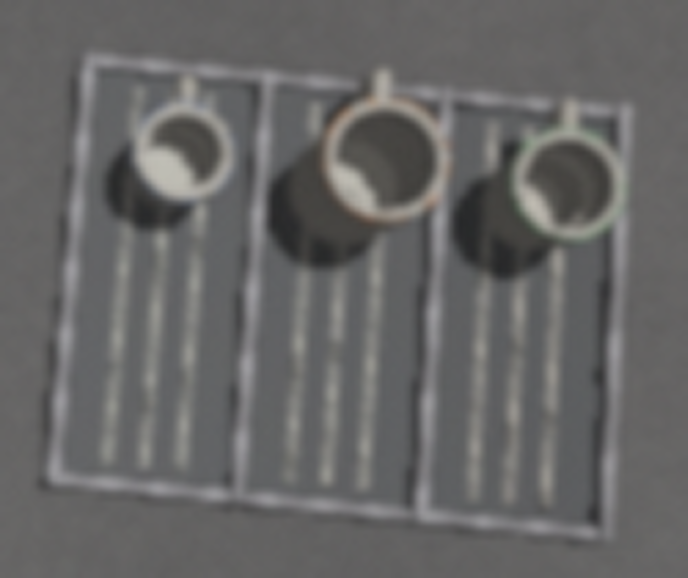

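View pics/sn.png

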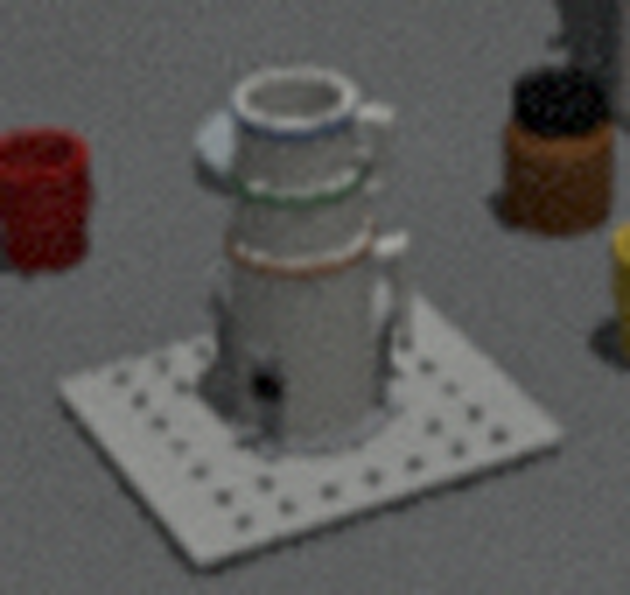

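View pics/sr.png

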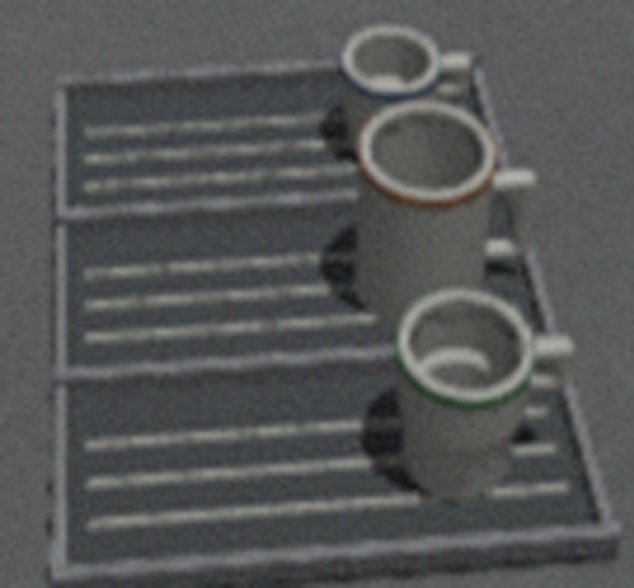

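```bash
cat > h.py <<'E'
import numpy as np, cv2
from station import optics, arm
from scipy.spatial.transform import Rotation as Ro
CM={n:optics.camera_model(n) for n in("side","top")}
def ray(n,p):
    c=CM[n]; d=c["R"].T@np.linalg.inv(c["mtx"])@np.array([p[0],p[1],1.]); return -c["R"].T@c["t"], d/np.linalg.norm(d)
def plane(n,p,z):
    o,d=ray(n,p); return o+d*(z-o[2])/d[2]
def tri(a,b):
    (o1,d1),(o2,d2)=ray("top",a),ray("side",b)
    k=np.linalg.lstsq(np.c_[d1,-d2],o2-o1,rcond=None)[0]
    p,q=o1+k[0]*d1,o2+k[1]*d2
    return (p+q)/2,np.linalg.norm(p-q)
def proj(n,X):
    c=CM[n]; x=c["mtx"]@(c["R"]@np.array(X,float)+c["t"]); return x[:2]/x[2]
def go(x,y,z,yaw):
    """shift/turn in tool axes from the present pose to tool-down pose"""
    s=arm.get_state(); R=Ro.from_euler("xyz",s["ee_rot"]); T=Ro.from_euler("xyz",[np.pi,0,yaw])
    d=R.inv().apply(np.array([x,y,z])-s["eef_pos"]); r=(R.inv()*T).as_rotvec(degrees=True)
    print("shift",d.round(4),"turn",r.round(2),"| t",s["t"],"pos",np.round(s["eef_pos"],4),"rot",np.round(s["ee_rot"],3),"F",np.round(s["force"],2),"w",round(s["width"],4),"q",np.round(s["q"],2))
E
python3 - <<'E'
from h import *
z=lambda p,f,o:(np.array(p)/f+np.array(o))-0.5*(1-1/f)
c=[z(p,6,(180,165)) for p in [(42,168),(330,70),(443,408),(155,505)]]
for h in(0,.006,.015):
    P=np.array([plane("top",p,h) for p in c]); print(h,P[:,:2].round(4).tolist(),np.linalg.norm(P-np.roll(P,-1,0),axis=1).round(3),P.mean(0).round(4))
a=z((215,250),6,(180,165)); b=z((295,98),7,(200,145))
print("small rim",plane("top",a,.177).round(4),plane("side",b,.177).round(4),tri(a,b))
c=[z(p,5.5,(285,155)) for p in [(88,57),(630,107),(608,533),(50,485)]]
for h in(.006,.02):
    P=np.array([plane("top",p,h) for p in c]); print(h,P[:,:2].round(4).tolist(),np.linalg.norm(P-np.roll(P,-1,0),axis=1).round(3),P.mean(0).round(4))
for n,p,q,h in[("s",(184,150),(391,60),.068),("l",(388,158),(427,150),.102),("m",(568,185),(465,345),.086)]:
    p=z(p,5.5,(285,155));q=z(q,4.7,(210,235)); print(n,plane("top",p,h).round(4),plane("side",q,h).round(4),tri(p,q))
print("bottle cap",tri((260,119),(337,180)))
t=np.load("pics/top0.npy");s=np.load("pics/side0.npy")
for n,im,(x0,x1,y0,y1) in(("tn2",t,(195,245,180,235)),("sn2",s,(225,270,145,215))):
    g=im[y0:y1,x0:x1,::-1]; g=cv2.resize(g,None,fx=10 if n=="tn2" else 8,fy=10 if n=="tn2" else 8,interpolation=cv2.INTER_CUBIC)
    g=cv2.cvtColor(g,cv2.COLOR_BGR2LAB); g[:,:,0]=cv2.createCLAHE(3,(3,3)).apply(g[:,:,0]); g[:,:,1:]=np.clip((g[:,:,1:].astype(int)-128)*2+128,0,255)
    cv2.imwrite(f"pics/{n}.png",cv2.cvtColor(g,cv2.COLOR_LAB2BGR))
E
```

```text
0 [[0.6059, 0.3168], [0.6634, 0.1651], [0.4839, 0.0997], [0.4294, 0.2486]] [0.162 0.191 0.159 0.189] [0.5457 0.2075 0.    ]
0.006 [[0.6049, 0.3158], [0.6622, 0.1648], [0.4835, 0.0997], [0.4293, 0.2479]] [0.161 0.19  0.158 0.188] [0.545 0.207 0.006]
0.015 [[0.6035, 0.3143], [0.6603, 0.1644], [0.483, 0.0997], [0.4291, 0.2469]] [0.16  0.189 0.157 0.187] [0.544  0.2063 0.015 ]
small rim [0.5416 0.2065 0.177 ] [0.5426 0.2083 0.177 ] (array([0.54192546, 0.20641061, 0.17796476]), np.float64(0.0009203520097523664))
0.006 [[0.7051, -0.0466], [0.6839, -0.364], [0.4364, -0.3441], [0.4551, -0.027]] [0.318 0.248 0.318 0.251] [ 0.5701 -0.1954  0.006 ]
0.02 [[0.7018, -0.045], [0.6808, -0.3588], [0.436, -0.3392], [0.4545, -0.0256]] [0.315 0.246 0.314 0.248] [ 0.5683 -0.1921  0.02  ]
s [ 0.6389 -0.0929  0.068 ] [ 0.6364 -0.093   0.068 ] (array([ 0.63767145, -0.0927915 ,  0.06799934]), np.float64(0.00247681287356479))
l [ 0.6308 -0.1973  0.102 ] [ 0.6287 -0.1966  0.102 ] (array([ 0.62964545, -0.19704085,  0.10262147]), np.float64(0.002121914835865916))
m [ 0.6217 -0.2995  0.086 ] [ 0.6205 -0.3006  0.086 ] (array([ 0.62133287, -0.29972707,  0.0849925 ]), np.float64(0.001060329417934069))
bottle cap (array([0.8077905 , 0.08951103, 0.14359879]), np.float64(0.0019353690435181294))
```

View pics/tn2.png

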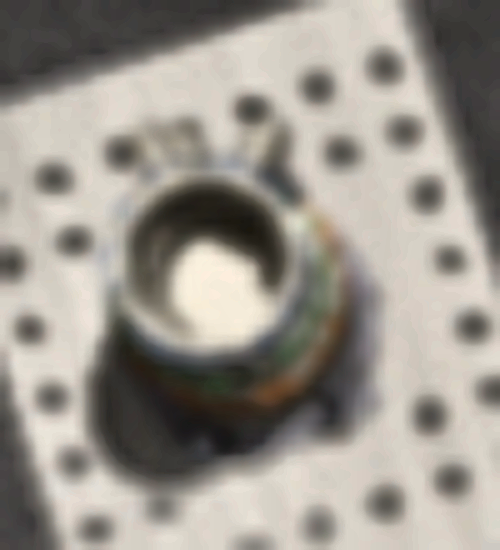

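View pics/sn2.png

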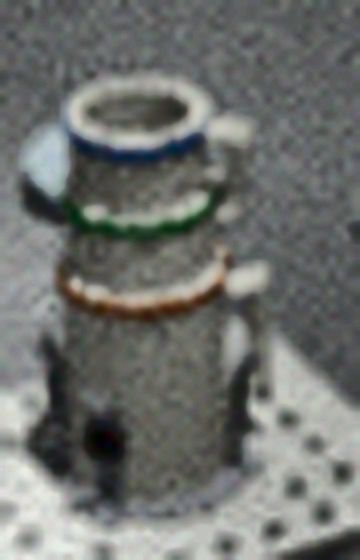

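The enlarged views show the three bands stacked in order. The small handle points right in the side view (about px 255.6,161), and the medium handle is only just visible near (253.5,171). Clamp +x lies at about 20°, and I'll get the handle angles from rays.

Run:
```python
from h import *
z=lambda p,f,o:(np.array(p)/f+np.array(o))-0.5*(1-1/f)
C=np.array([.543,.2068])
for n,p,h,r in(("s",(247,128),.172,.046),("m",(237,211),.139,.050),("l",(266,275),.087,.057)):
    q=plane("side",z(p,8,(225,145)),h)[:2]-C; print(n,q.round(4),np.hypot(*q).round(4),r,np.degrees(np.arctan2(*q[::-1])).round(1))
for n,h,r in(("s",.170,.046),("m",.138,.05),("l",.088,.057)):
  for a in range(-40,100,20):
    X=[C[0]+r*np.cos(np.radians(a)),C[1]+r*np.sin(np.radians(a)),h]
    t=(proj("top",X)-[195,180])*10; s=(proj("side",X)-[225,145])*8
    print(n,a,t.round(),s.round())
```

```text
s [ 0.0404 -0.0092] 0.0414 0.046 -12.9
m [ 0.0351 -0.0145] 0.038 0.05 -22.5
l [0.0513 0.0216] 0.0557 0.057 22.8
s -40 [317. 138.] [238. 156.]
s -20 [268. 108.] [253. 137.]
s 0 [212.  97.] [255. 117.]
s 20 [155. 105.] [242.  99.]
s 40 [104. 132.] [216.  84.]
s 60 [ 65. 175.] [182.  75.]
s 80 [ 43. 228.] [143.  71.]
m -40 [333. 145.] [248. 232.]
m -20 [282. 114.] [265. 210.]
m 0 [222. 102.] [266. 188.]
m 20 [162. 111.] [252. 168.]
m 40 [108. 139.] [225. 152.]
m 60 [ 67. 184.] [188. 141.]
m 80 [ 43. 240.] [146. 138.]
l -40 [358. 155.] [266. 347.]
l -20 [302. 120.] [284. 322.]
l 0 [237. 107.] [285. 296.]
l 20 [171. 117.] [269. 272.]
l 40 [112. 148.] [239. 252.]
l 60 [ 67. 197.] [198. 240.]
l 80 [ 41. 259.] [151. 236.]
```

```bash
python3 -c "
from h import *
go(.5422,.2068,.26,-.3)"
```

```text
shift [ 0.4834  0.3536 -0.0117] turn [ 0.08 -0.01  4.47] | t 0.1 pos [0.1484 0.6581 0.2477] rot [ 3.14  -0.    -0.222] F [-0.2  -0.05  0.28] w 0.0877 q [ 1.64  0.36  0.01 -0.   -1.22 -0.29]
```

>>> jog_arm(
  motion=[
    [[0.483,0.354,-0.012,0,0,4.5,0.0876],[0.483,0.354,-0.012,0,0,4.5,0.0876],[0.483,0.354,-0.012,0,0,4.5,0.0876],[0.483,0.354,-0.012,0,0,4.5,0.0876],[0.483,0.354,-0.012,0,0,4.5,0.0876],[0.483,0.354,-0.012,0,0,4.5,0.0876],[0.483,0.354,-0.012,0,0,4.5,0.0876],[0.483,0.354,-0.012,0,0,4.5,0.0876]],
  ],
)

```text
t: 0.9
eef_pos: [0.4118, 0.3549, 0.2564]
ee_rot: [3.14, -0.0, -0.3]
force: [0.7, 0.1, -0.0]
width: 0.0877
```

```bash
python3 -c "
from h import *
go(.5422,.2068,.26,-.3)"
```

```text
shift [ 0.1684  0.1029 -0.0034] turn [ 0.09 -0.01 -0.  ] | t 0.9 pos [0.4118 0.3549 0.2564] rot [ 3.14 -0.   -0.3 ] F [ 0.68  0.08 -0.01] w 0.0877 q [ 1.07  0.14 -0.27  0.   -1.17  0.2 ]
```

>>> jog_arm(
  motion=[
    [[0.168,0.103,-0.003,0,0,0,0.0876],[0.168,0.103,-0.003,0,0,0,0.0876],[0.168,0.103,-0.003,0,0,0,0.0876],[0.168,0.103,-0.003,0,0,0,0.0876],[0.168,0.103,-0.003,0,0,0,0.0876],[0.168,0.103,-0.003,0,0,0,0.0876]],
  ],
)

```text
t: 1.5
eef_pos: [0.5422, 0.2055, 0.2589]
ee_rot: [3.139, 0.001, -0.303]
force: [-0.3, 1.0, 0.3]
width: 0.0874
```

```bash
python3 -c "
from h import *
go(.5422,.2068,.170,-.3)
im=optics.grab_frame('side'); cv2.imwrite('pics/s1.png',cv2.resize(im[100:230,180:310,::-1],None,fx=4.5,fy=4.5,interpolation=cv2.INTER_CUBIC))"
```

```text
shift [-0.0003 -0.0015  0.0889] turn [ 0.13  0.04 -0.18] | t 1.5 pos [0.5422 0.2055 0.2589] rot [ 3.139e+00  1.000e-03 -3.030e-01] F [-0.31  1.04  0.29] w 0.0874 q [ 0.7   0.2  -0.19  0.   -1.19  0.57]
```

View pics/s1.png

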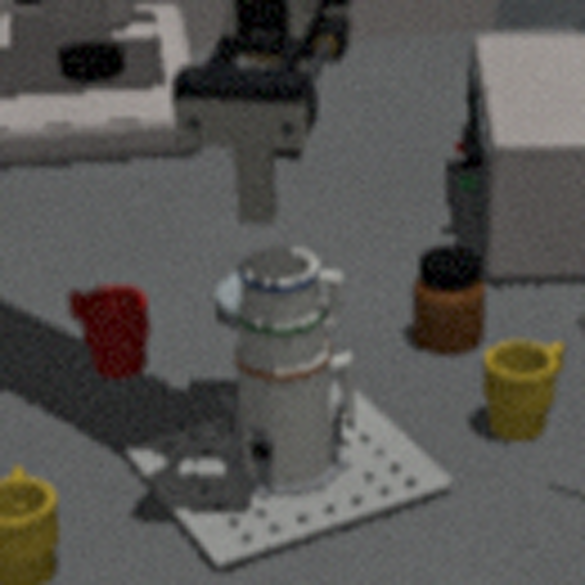

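The gripper hangs above the nest with the near finger at about (257,200) in the crop, which matches a jaw yawed at -0.3. I'll descend now.

>>> jog_arm(
  motion=[
    [[0,-0.0015,0.04,0.1,0,-0.2,0.0876],[0,-0.0015,0.07,0.1,0,-0.2,0.0876],[0,-0.0015,0.088,0.1,0,-0.2,0.0876],[0,-0.0015,0.088,0.1,0,-0.2,0.0876]],
  ],
)

```text
t: 1.95
eef_pos: [0.5397, 0.208, 0.1684]
ee_rot: [3.137, 0.004, -0.296]
force: [-0.1, -1.5, -0.1]
width: 0.0876
```

>>> jog_arm(
  motion=[
    [[0,0,0,0,0,0,0.05],[0,0,0,0,0,0,0.05],[0,0,0,0,0,0,0.05],[0,0,0,0,0,0,0.05],[0,0,0,0,0,0,0.05],[0,0,0,0,0,0,0.05],[0,0,0,0,0,0,0.05]],
  ],
  newtons=30,
)

```text
t: 2.65
eef_pos: [0.5401, 0.2084, 0.1689]
ee_rot: [3.138, 0.003, -0.296]
force: [-0.8, 1.1, 3.1]
width: 0.054
```

```bash
python3 -c "
from h import *
go(.5422,.2068,.170,-.3)
im=optics.grab_frame('side'); cv2.imwrite('pics/s2.png',cv2.resize(im[100:230,180:310,::-1],None,fx=4.5,fy=4.5,interpolation=cv2.INTER_CUBIC))"
```

```text
shift [ 0.0025  0.0009 -0.0011] turn [0.18 0.18 0.23] | t 2.65 pos [0.5401 0.2084 0.1689] rot [ 3.138e+00  3.000e-03 -2.960e-01] F [-0.76  1.05  3.12] w 0.054 q [ 0.71  0.27 -0.31 -0.   -1.    0.57]
```

View pics/s2.png

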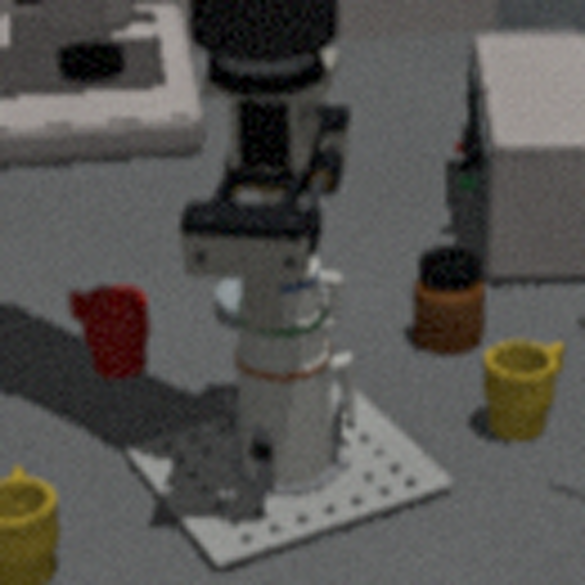

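>>> jog_arm(
  motion=[
    [[0,0,-0.0006,0,0,-7,0.05],[0,0,-0.0013,0,0,-14,0.05],[0,0,-0.0021,0,0,-21,0.05],[0,0,-0.0029,0,0,-28,0.05],[0,0,-0.0037,0,0,-35,0.05],[0,0,-0.0045,0,0,-42,0.05],[0,0,-0.0053,0,0,-49,0.05],[0,0,-0.0061,0,0,-56,0.05]],
  ],
)

```text
t: 3.5
eef_pos: [0.5397, 0.2075, 0.1742]
ee_rot: [-3.141, 0.006, 0.686]
force: [1.7, -0.2, -3.3]
width: 0.0543
```

```bash
python3 -c "
from h import *
go(.5401,.2084,.1689,-.3)
im=optics.grab_frame('side'); cv2.imwrite('pics/s3.png',cv2.resize(im[100:230,180:310,::-1],None,fx=4.5,fy=4.5,interpolation=cv2.INTER_CUBIC))"
```

```text
shift [ 0.0009 -0.0004  0.0053] turn [ 0.14  0.36 56.47] | t 3.5 pos [0.5397 0.2075 0.1742] rot [-3.141  0.006  0.686] F [ 1.67 -0.22 -3.27] w 0.0543 q [ 0.7   0.26 -0.3  -0.   -1.01  1.55]
```

View pics/s3.png

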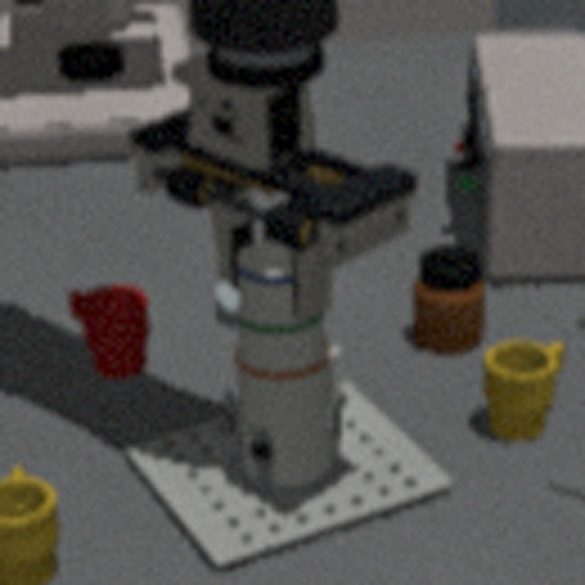

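The blue band is rising relative to the green one while the orange band hasn't moved, so the small beaker is coming loose. I'll continue.

>>> jog_arm(
  motion=[
    [[0,0,-0.0008,0,0,-7,0.05],[0,0,-0.0018,0,0,-14,0.05],[0,0,-0.0028,0,0,-21,0.05],[0,0,-0.004,0,0,-28,0.05],[0,0,-0.006,0,0,-35,0.05],[0,0,-0.009,0,0,-42,0.05],[0,0,-0.013,0,0,-46,0.05],[0,0,-0.02,0,0,-46,0.05]],
  ],
)

```text
t: 4.35
eef_pos: [0.5394, 0.2071, 0.1936]
ee_rot: [-3.135, 0.005, 1.494]
force: [0.9, -1.2, -2.2]
width: 0.054
```

```bash
python3 -c "
from h import *
go(.5397,.2075,.28,.686)
im=optics.grab_frame('side'); cv2.imwrite('pics/s4.png',cv2.resize(im[100:230,180:310,::-1],None,fx=4.5,fy=4.5,interpolation=cv2.INTER_CUBIC))"
```

```text
shift [-0.     -0.0003 -0.0864] turn [-0.24  0.44 46.31] | t 4.35 pos [0.5394 0.2071 0.1936] rot [-3.135  0.005  1.494] F [ 0.92 -1.22 -2.2 ] w 0.054 q [ 0.7   0.25 -0.28 -0.   -1.05  2.36]
```

View pics/s4.png

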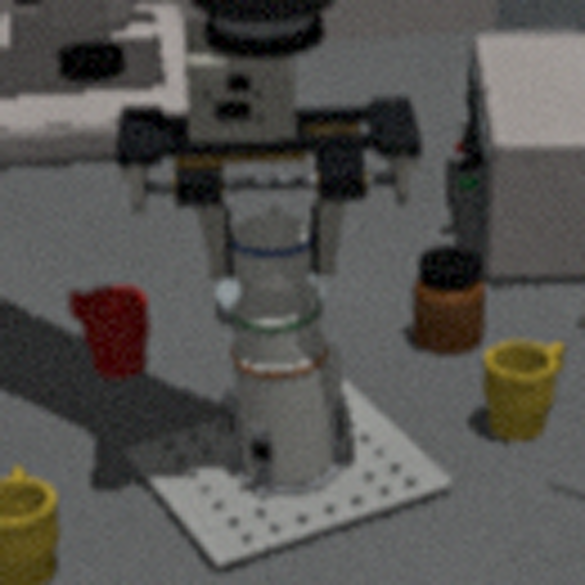

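>>> jog_arm(
  motion=[
    [[0,0,-0.04,0,0,0,0.05],[0,0,-0.086,0,0,0,0.05],[0,0,-0.086,0,0,0,0.05]],
  ],
)

```text
t: 4.7
eef_pos: [0.5433, 0.2091, 0.2886]
ee_rot: [3.137, -0.002, 1.49]
force: [0.1, 0.9, -0.7]
width: 0.054
```

```bash
python3 -c "
from h import *
go(.5268,-.0854,.24,-.08)
for n in('side','top'):
  im=optics.grab_frame(n); np.save(f'pics/{n}5.npy',im);u,v=(180,100) if n=='side' else (150,140);cv2.imwrite(f'pics/{n}5.png',cv2.resize(im[v:v+130,u:u+130,::-1],None,fx=4.5,fy=4.5,interpolation=cv2.INTER_CUBIC))"
```

```text
shift [-0.2949  0.0072  0.0481] turn [ 0.13 -0.29 89.94] | t 4.7 pos [0.5433 0.2091 0.2886] rot [ 3.137e+00 -2.000e-03  1.490e+00] F [ 0.08  0.86 -0.7 ] w 0.054 q [ 0.7   0.18 -0.14  0.   -1.24  2.36]
```

View pics/side5.png

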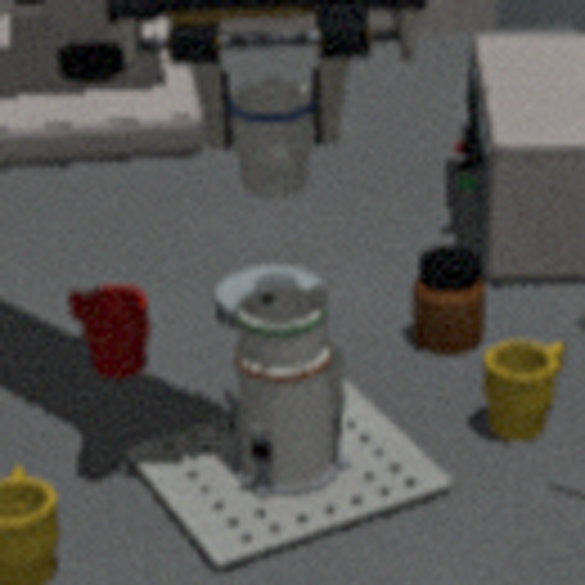

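The small beaker hangs free in the gripper and medium and large have stayed in the clamp. I'll carry it to the rack.

>>> jog_arm(
  motion=[
    [[-0.03,0,0,0,0,8,0.05],[-0.065,0,0,0,0,16.5,0.05],[-0.105,0.003,0.01,0,0,25,0.05],[-0.15,0.005,0.02,0,0,33,0.05],[-0.19,0.007,0.03,0,0,41,0.05],[-0.23,0.007,0.04,0,0,49,0.05],[-0.265,0.007,0.048,0,0,57,0.05],[-0.295,0.007,0.048,0,0,65,0.05]],
  ],
)

```text
t: 5.6
eef_pos: [0.5216, -0.0882, 0.2327]
ee_rot: [-3.141, 0.007, 0.346]
force: [0.9, 0.3, -1.5]
width: 0.0543
```

```bash
python3 -c "
from h import *
go(.5268,-.0854,.14,-.08)"
```

```text
shift [ 0.0065 -0.0008  0.0927] turn [ 0.03  0.43 24.42] | t 5.6 pos [ 0.5216 -0.0882  0.2327] rot [-3.141  0.007  0.346] F [ 0.86  0.26 -1.47] w 0.0543 q [ 0.2   0.13 -0.33  0.   -1.12  1.71]
```

>>> jog_arm(
  motion=[
    [[0.006,-0.001,0.02,0,0.4,8,0.05],[0.006,-0.001,0.05,0,0.4,16,0.05],[0.006,-0.001,0.08,0,0.4,24.4,0.05],[0.006,-0.001,0.093,0,0.4,24.4,0.05],[0.006,-0.001,0.093,0,0.4,24.4,0.05]],
  ],
)

```text
t: 6.1
eef_pos: [0.5237, -0.0857, 0.1364]
ee_rot: [3.14, 0.007, -0.082]
force: [-0.4, -0.0, -1.1]
width: 0.0541
```

```bash
python3 -c "
from h import *
go(.5268,-.0854,.062,-.08)
for n in('side','top'):
  im=optics.grab_frame(n); np.save(f'pics/{n}6.npy',im);u,v=(200,200) if n=='side' else (285,140);cv2.imwrite(f'pics/{n}6.png',cv2.resize(im[v:v+150,u:u+150,::-1],None,fx=4,fy=4,interpolation=cv2.INTER_CUBIC))"
```

```text
shift [ 0.0036 -0.0007  0.0744] turn [ 0.11  0.4  -0.1 ] | t 6.1 pos [ 0.5237 -0.0857  0.1364] rot [ 3.14   0.007 -0.082] F [-0.36 -0.03 -1.15] w 0.0541 q [ 0.21  0.23 -0.45 -0.   -0.9   1.28]
```

View pics/side6.png

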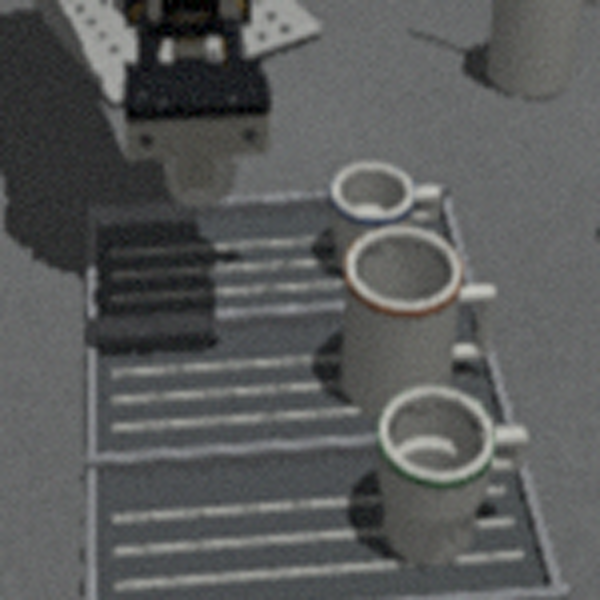

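>>> jog_arm(
  motion=[
    [[0.004,-0.001,0.03,0,0.4,0,0.05],[0.004,-0.001,0.055,0,0.4,0,0.05],[0.004,-0.001,0.068,0,0.4,0,0.05],[0.004,-0.001,0.073,0,0.4,0,0.05],[0.004,-0.001,0.075,0,0.4,0,0.05],[0.004,-0.001,0.075,0,0.4,0,0.05]],
  ],
)

```text
t: 6.8
eef_pos: [0.5305, -0.0847, 0.0652]
ee_rot: [3.141, -0.007, -0.08]
force: [0.8, -0.4, -0.6]
width: 0.0546
```

>>> jog_arm(
  motion=[
    [[0,0,0.002,0,0,0,0.05],[0,0,0.004,0,0,0,0.05],[0,0,0.005,0,0,0,0.05]],
  ],
)

```text
t: 7.1
eef_pos: [0.5307, -0.0847, 0.0605]
ee_rot: [3.141, -0.007, -0.08]
force: [-0.7, -0.7, -0.9]
width: 0.0541
```

```bash
python3 -c "
from h import *
go(.5268,-.0854,.062,-.08)
for n in('side',):
  im=optics.grab_frame(n); np.save(f'pics/{n}7.npy',im);u,v=(200,200) if n=='side' else (285,140);cv2.imwrite(f'pics/{n}7.png',cv2.resize(im[v:v+120,u:u+120,::-1],None,fx=5,fy=5,interpolation=cv2.INTER_CUBIC))"
```

```text
shift [-0.0039  0.001  -0.0016] turn [ 0.04 -0.41  0.01] | t 7.1 pos [ 0.5307 -0.0847  0.0605] rot [ 3.141 -0.007 -0.08 ] F [-0.71 -0.67 -0.94] w 0.0541 q [ 0.21  0.33 -0.53  0.   -0.7   1.28]
```

View pics/side7.png

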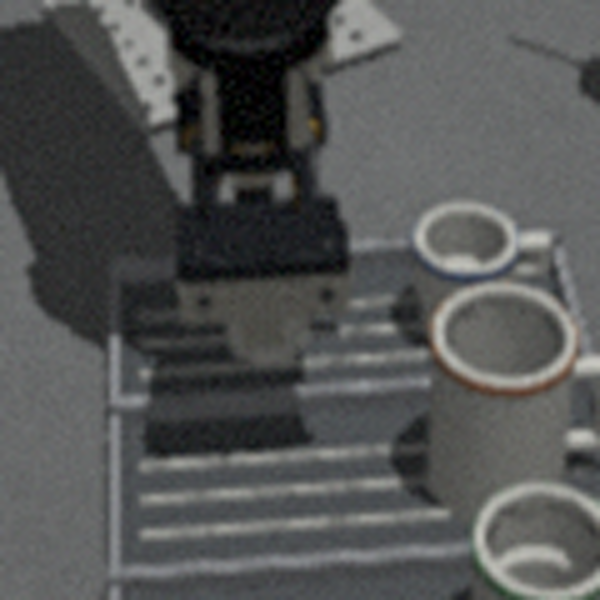

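>>> jog_arm(
  motion=[
    [[0,0,0.001,0,0,0,0.05],[0,0,0.002,0,0,0,0.05]],
  ],
)

```text
t: 7.35
eef_pos: [0.5313, -0.0846, 0.0599]
ee_rot: [3.141, -0.008, -0.079]
force: [-8.7, 5.3, 26.2]
width: 0.0544
```

>>> jog_arm(
  motion=[
    [[0,0,0.001,0,0,0,0.05],[0,0,0.002,0,0,0,0.05]],
  ],
)

```text
t: 7.55
eef_pos: [0.5313, -0.0846, 0.0599]
ee_rot: [3.14, -0.009, -0.078]
force: [-10.9, 4.3, 32.6]
width: 0.0541
```

>>> jog_arm(
  motion=[
    [[0,0,-0.0005,0,0,0,0.0541],[0,0,-0.0005,0,0,0,0.065],[0,0,-0.0005,0,0,0,0.075],[0,0,-0.0005,0,0,0,0.08],[0,0,-0.0005,0,0,0,0.08]],
  ],
)

```text
t: 8.05
eef_pos: [0.5312, -0.0846, 0.0601]
ee_rot: [3.14, -0.008, -0.078]
force: [0.6, -0.5, -0.3]
width: 0.0785
```

>>> jog_arm(
  motion=[
    [[0,0,-0.03,0,0,0,0.08],[0,0,-0.08,0,0,0,0.08],[0,0,-0.13,0,0,0,0.0876],[0,0,-0.18,0,0,0,0.0876],[0,0,-0.2,0,0,0,0.0876]],
  ],
)

```text
t: 8.55
eef_pos: [0.5314, -0.0844, 0.2656]
ee_rot: [3.141, -0.016, -0.078]
force: [0.9, 0.2, -0.4]
width: 0.0873
```

```bash
python3 -c "
from h import *
go(.5268,-.0854,.062,-.08)
for n in('side','top'):
  im=optics.grab_frame(n); np.save(f'pics/{n}8.npy',im);u,v=(200,140) if n=='side' else (180,150);cv2.imwrite(f'pics/{n}8.png',cv2.resize(im[v:v+220,u:u+150,::-1] if n=='side' else im[v:v+110,u:u+225,::-1],None,fx=2.7 if n=='side' else 3.5,fy=2.7 if n=='side' else 3.5,interpolation=cv2.INTER_CUBIC))"
```

```text
shift [-0.0077  0.0012  0.2035] turn [ 0.04 -0.89  0.13] | t 8.55 pos [ 0.5314 -0.0844  0.2656] rot [ 3.141 -0.016 -0.078] F [ 0.9   0.23 -0.4 ] w 0.0873 q [ 0.21  0.11 -0.28  0.01 -1.17  1.28]
```

View pics/side8.png

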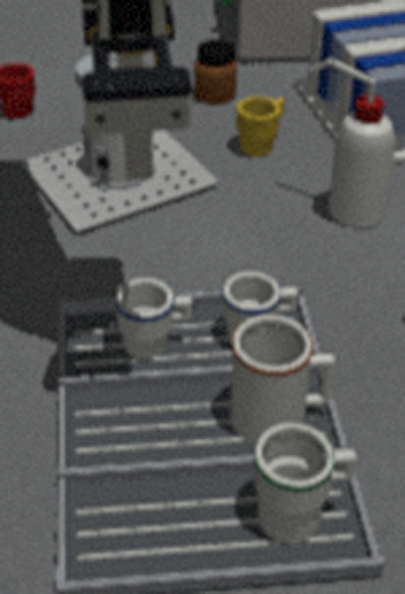

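View pics/top8.png

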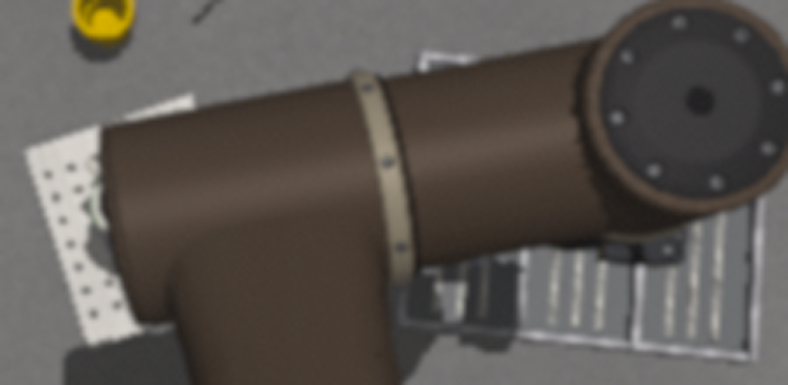

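The small beaker stands upright in its row at about (147,315) in the side crop, handle towards +x. Next is the medium beaker's handle. I'll check the top view I saved after the lift.

View pics/top5.png

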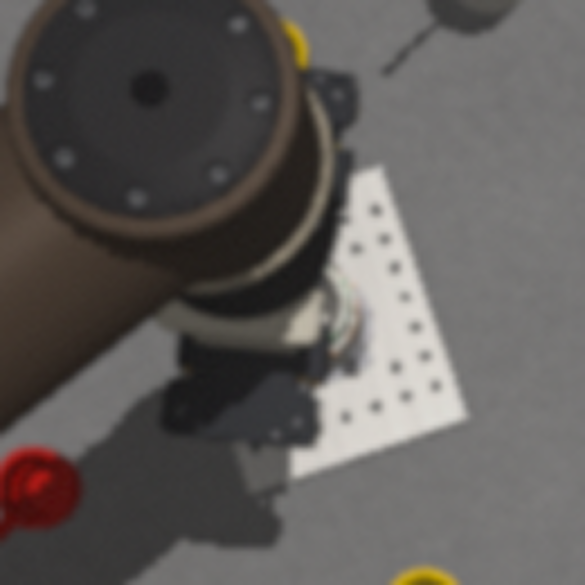

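```bash
python3 -c "
import numpy as np,cv2
im=np.load('pics/side5.npy')[155:215,220:275,::-1]
g=cv2.resize(im,None,fx=9,fy=9,interpolation=cv2.INTER_CUBIC);cv2.imwrite('pics/s5z.png',g)
from h import *
go(.40,.2,.30,-.08)"
```

```text
shift [-0.1525 -0.2731 -0.0383] turn [ 0.02 -0.87  0.12] | t 8.65 pos [ 0.5313 -0.0842  0.2641] rot [ 3.141 -0.015 -0.078] F [-0.43 -1.09 -0.92] w 0.0875 q [ 0.21  0.11 -0.28  0.01 -1.16  1.28]
```

View pics/s5z.png

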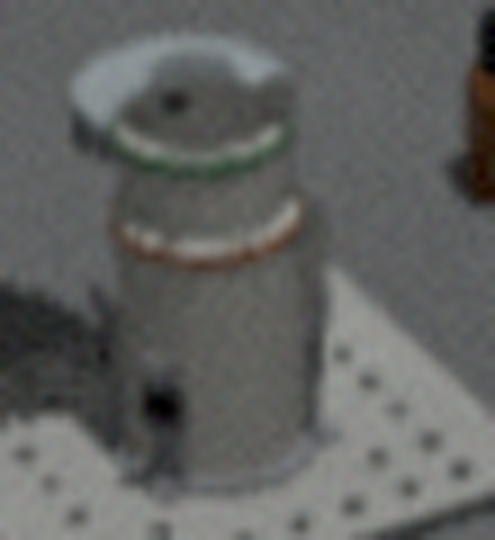

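>>> jog_arm(
  motion=[
    [[-0.02,0.05,-0.01,0,0,0,0.0876],[-0.04,0.1,-0.02,0,0,0,0.0876],[-0.06,0.15,-0.03,0,0,0,0.0876],[-0.08,0.2,-0.03,0,0,0,0.0876],[-0.08,0.24,-0.03,0,0,0,0.0876]],
  ],
)

```text
t: 9.15
eef_pos: [0.4319, -0.3112, 0.2928]
ee_rot: [-3.141, -0.015, -0.077]
force: [1.1, 0.9, -0.1]
width: 0.0875
```

Run:
```python
from h import *
s=arm.get_state();print(s["eef_pos"],s["q"][0])
for n in('side','top'):
  im=optics.grab_frame(n); np.save(f'pics/{n}9.npy',im)
  g=im[150:225,215:280,::-1] if n=='side' else im[175:240,190:255,::-1]
  g=cv2.resize(g,None,fx=8,fy=8,interpolation=cv2.INTER_CUBIC)
  cv2.imwrite(f'pics/{n}9.png',g)
```

```text
[ 0.43194702 -0.31119776  0.29283103] -0.25786945172530984
```

View pics/side9.png

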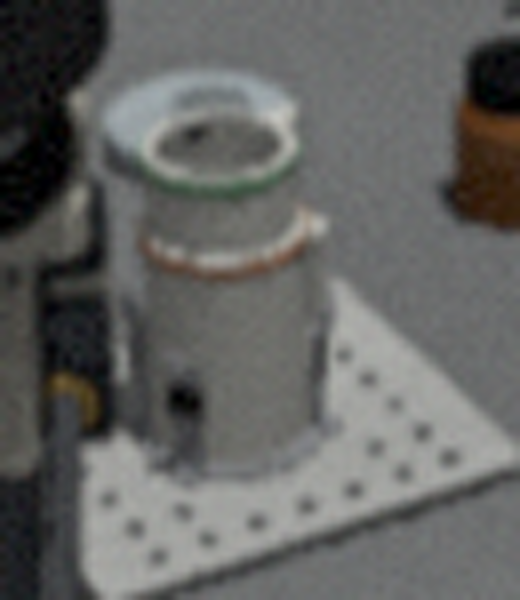

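View pics/top9.png

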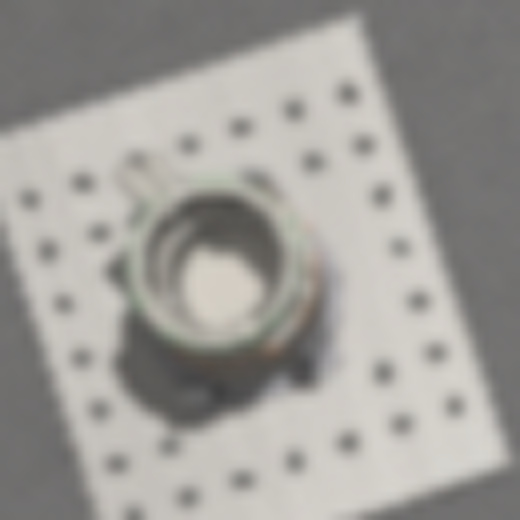

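Run:
```python
from h import *
z=lambda p,f,o:(np.array(p)/f+np.array(o))-0.5*(1-1/f)
a=z((213,263),8,(190,175)); b=z((222,145),8,(215,150))
print("rim top/side", plane("top",a,.145).round(4),plane("side",b,.145).round(4),tri(a,b)[0].round(4))
b=z((318,225),8,(215,150)); q=plane("side",b,.087); print("L handle",q)
C=np.array([.543,.2068])
for n,h,r in(("m",.140,.05),("l",.088,.057)):
  for ang in(0,20,30,40,50,60):
    X=[C[0]+r*np.cos(np.radians(ang)),C[1]+r*np.sin(np.radians(ang)),h]
    print(n,ang,((proj("top",X)-[190,175])*8+3.5).round(),((proj("side",X)-[215,150])*8+3.5).round())
```

```text
rim top/side [0.5424 0.2071 0.145 ] [0.5433 0.2083 0.145 ] [0.5427 0.2071 0.1456]
L handle [0.58419124 0.23818741 0.087     ]
m 0 [221. 124.] [349. 147.]
m 20 [173. 131.] [335. 127.]
m 30 [150. 141.] [323. 118.]
m 40 [129. 154.] [308. 111.]
m 50 [111. 171.] [291. 105.]
m 60 [ 96. 190.] [272. 100.]
l 0 [233. 129.] [368. 259.]
l 20 [180. 137.] [352. 235.]
l 30 [156. 147.] [339. 225.]
l 40 [133. 162.] [322. 216.]
l 50 [114. 180.] [303. 209.]
l 60 [ 97. 201.] [281. 204.]
```

The top view shows the medium's handle pointing up-left at about (140,165), and the side view shows it just behind the rim at (290,110), so it's at about 45°. The nest is still seated, with the rim triangulating to z = 0.1456. I'll grip it at yaw 0.75.

```bash
python3 -c "
from h import *
go(.5427,.2071,.235,.75)"
```

```text
shift [ 0.0665 -0.529   0.0572] turn [  0.33  -0.69 -47.75] | t 9.25 pos [ 0.4316 -0.3144  0.2916] rot [ 3.141 -0.013 -0.083] F [-0.47  0.06 -1.2 ] w 0.0876 q [-0.26  0.09 -0.24 -0.   -1.23  1.75]
```

>>> jog_arm(
  motion=[
    [[0.008,-0.05,0,0,-0.7,-6,0.0876],[0.016,-0.1,0,0,-0.7,-12,0.0876],[0.024,-0.15,0,0,-0.7,-18,0.0876],[0.032,-0.2,0,0,-0.7,-24,0.0876],[0.04,-0.25,0,0,-0.7,-30,0.0876],[0.05,-0.3,0,0,-0.7,-36,0.0876],[0.055,-0.35,0,0,-0.7,-42,0.0876],[0.06,-0.4,0,0,-0.7,-47,0.0876]],
  ],
)

```text
t: 10.05
eef_pos: [0.5235, 0.0777, 0.2912]
ee_rot: [3.137, 0.004, 0.741]
force: [1.5, 0.1, -0.5]
width: 0.0876
```

```bash
python3 -c "
from h import *
go(.5427,.2071,.235,.75)"
```

```text
shift [ 0.1017 -0.0828  0.0554] turn [ 0.26  0.21 -0.49] | t 10.05 pos [0.5235 0.0777 0.2912] rot [3.137 0.004 0.741] F [ 1.51  0.07 -0.47] w 0.0876 q [ 0.52  0.09 -0.24  0.01 -1.24  1.79]
```

>>> jog_arm(
  motion=[
    [[0.035,-0.03,0.01,0.2,0.2,-0.5,0.0876],[0.07,-0.06,0.03,0.2,0.2,-0.5,0.0876],[0.102,-0.083,0.055,0.2,0.2,-0.5,0.0876],[0.102,-0.083,0.055,0.2,0.2,-0.5,0.0876],[0.102,-0.083,0.055,0.2,0.2,-0.5,0.0876]],
  ],
)

```text
t: 10.55
eef_pos: [0.5419, 0.2082, 0.2333]
ee_rot: [3.141, 0.004, 0.752]
force: [0.6, -0.6, 0.3]
width: 0.0876
```

```bash
python3 -c "
from h import *
go(.5427,.2071,.137,.75)"
```

```text
shift [0.0003 0.0013 0.0963] turn [0.04 0.23 0.12] | t 10.55 pos [0.5419 0.2082 0.2333] rot [3.141 0.004 0.752] F [ 0.63 -0.6   0.28] w 0.0876 q [ 0.7   0.22 -0.22  0.   -1.14  1.62]
```

>>> jog_arm(
  motion=[
    [[0,0.001,0.04,0,0.2,0,0.0876],[0,0.001,0.075,0,0.2,0,0.0876],[0,0.001,0.09,0,0.2,0,0.0876],[0,0.001,0.096,0,0.2,0,0.0876],[0,0.001,0.096,0,0.2,0,0.0876]],
  ],
)

```text
t: 11.05
eef_pos: [0.5424, 0.2064, 0.1375]
ee_rot: [3.141, 0.001, 0.751]
force: [-0.2, -0.4, 0.5]
width: 0.0871
```

```bash
python3 -c "
from h import *
go(.5427,.2071,.137,.75)
im=optics.grab_frame('side'); cv2.imwrite('pics/s10.png',cv2.resize(im[100:230,180:310,::-1],None,fx=4.5,fy=4.5,interpolation=cv2.INTER_CUBIC))"
```

```text
shift [ 0.0007 -0.0003  0.0005] turn [0.05 0.05 0.08] | t 11.05 pos [0.5424 0.2064 0.1375] rot [3.141e+00 1.000e-03 7.510e-01] F [-0.22 -0.44  0.5 ] w 0.0871 q [ 0.7   0.3  -0.35  0.   -0.92  1.62]
```

View pics/s10.png

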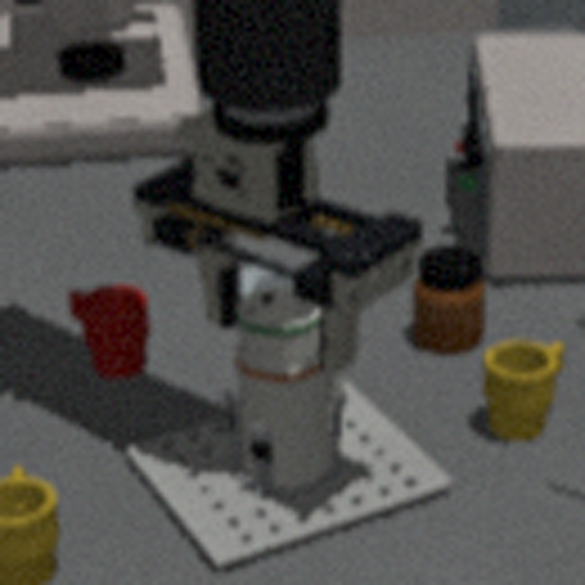

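The fingers straddle the medium collar and stay above the orange rim. I'll close them.

>>> jog_arm(
  motion=[
    [[0,0,0,0,0,0,0.055],[0,0,0,0,0,0,0.055],[0,0,0,0,0,0,0.055],[0,0,0,0,0,0,0.055],[0,0,0,0,0,0,0.055],[0,0,0,0,0,0,0.055]],
  ],
  newtons=35,
)

```text
t: 11.7
eef_pos: [0.543, 0.2069, 0.1387]
ee_rot: [3.14, -0.001, 0.752]
force: [-0.4, 0.5, 1.9]
width: 0.0599
```

>>> jog_arm(
  motion=[
    [[0,0,0,0,0,7,0.055],[0,0,0,0,0,14,0.055],[0,0,0,0,0,21,0.055],[0,0,-0.0005,0,0,28,0.055],[0,0,-0.0012,0,0,35.5,0.055],[0,0,-0.0019,0,0,43,0.055],[0,0,-0.0026,0,0,50.5,0.055],[0,0,-0.0033,0,0,58,0.055]],
  ],
)

```text
t: 12.5
eef_pos: [0.543, 0.2072, 0.1415]
ee_rot: [-3.141, -0.001, -0.266]
force: [0.8, 1.0, -3.3]
width: 0.0598
```

```bash
python3 -c "
from h import *
go(.5427,.2071,.137,.75)
im=optics.grab_frame('side'); cv2.imwrite('pics/s11.png',cv2.resize(im[100:230,180:310,::-1],None,fx=4.5,fy=4.5,interpolation=cv2.INTER_CUBIC))"
```

```text
shift [-0.0003  0.0002  0.0045] turn [ 2.00e-02 -8.00e-02 -5.82e+01] | t 12.5 pos [0.543  0.2072 0.1415] rot [-3.141e+00 -1.000e-03 -2.660e-01] F [ 0.76  1.01 -3.32] w 0.0598 q [ 0.7   0.3  -0.34  0.   -0.93  0.6 ]
```

View pics/s11.png

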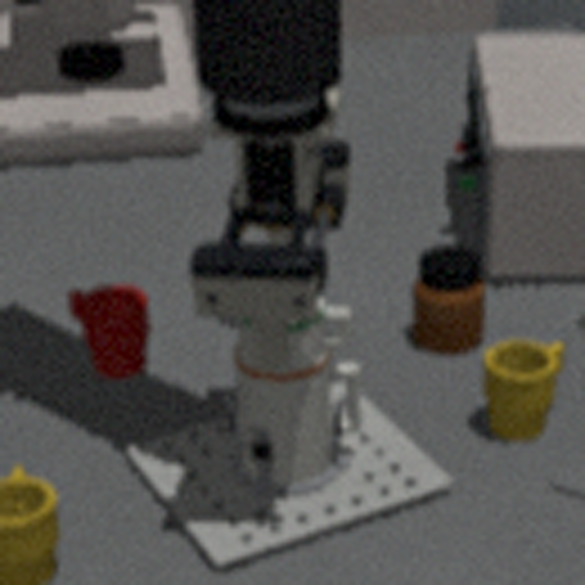

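The medium's handle has swung round with the gripper. The large one turned back only a little, its handle at (348,370). I'll keep twisting and lifting.

>>> jog_arm(
  motion=[
    [[0,0,-0.0007,0,0,7.5,0.055],[0,0,-0.0014,0,0,15,0.055],[0,0,-0.0021,0,0,22.5,0.055],[0,0,-0.0028,0,0,30,0.055],[0,0,-0.0035,0,0,37.5,0.055],[0,0,-0.0043,0,0,45,0.055],[0,0,-0.0052,0,0,52.5,0.055],[0,0,-0.0065,0,0,60,0.055]],
  ],
)

```text
t: 13.35
eef_pos: [0.543, 0.2074, 0.1479]
ee_rot: [-3.14, -0.0, -1.323]
force: [0.5, 0.3, -1.7]
width: 0.0601
```

```bash
python3 -c "
from h import *
go(.5427,.2071,.137,.75)
im=optics.grab_frame('side'); cv2.imwrite('pics/s12.png',cv2.resize(im[100:230,180:310,::-1],None,fx=4.5,fy=4.5,interpolation=cv2.INTER_CUBIC))"
```

```text
shift [0.0002 0.0004 0.0109] turn [-3.0000e-02 -9.0000e-02 -1.1879e+02] | t 13.35 pos [0.543  0.2074 0.1479] rot [-3.14  -0.    -1.323] F [ 0.53  0.3  -1.66] w 0.0601 q [ 0.7   0.29 -0.34  0.   -0.94 -0.45]
```

View pics/s12.png

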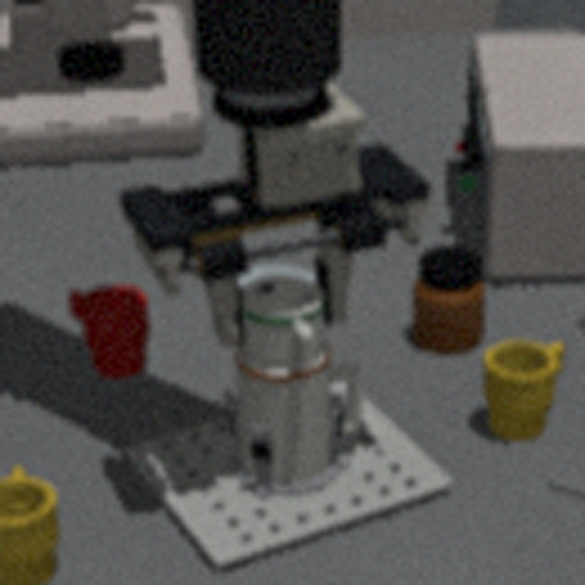

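The force is now about the medium's own weight, so it's free. I'll lift it out.

>>> jog_arm(
  motion=[
    [[0,0,-0.002,0,0,7,0.055],[0,0,-0.006,0,0,10,0.055],[0,0,-0.02,0,0,10,0.055],[0,0,-0.05,0,0,10,0.055],[0,0,-0.09,0,0,10,0.055],[0,0,-0.11,0,0,10,0.055]],
  ],
)

```text
t: 14.0
eef_pos: [0.5436, 0.2076, 0.2611]
ee_rot: [-3.137, 0.001, -1.5]
force: [0.2, -0.2, -2.0]
width: 0.06
```

```bash
python3 -c "
from h import *
go(.5104,-.2928,.22,-.08)
im=optics.grab_frame('side'); cv2.imwrite('pics/s13.png',cv2.resize(im[100:230,180:310,::-1],None,fx=4.5,fy=4.5,interpolation=cv2.INTER_CUBIC))"
```

```text
shift [0.4969 0.0685 0.0403] turn [ -0.25  -0.12 -81.39] | t 14.0 pos [0.5436 0.2076 0.2611] rot [-3.137e+00  1.000e-03 -1.500e+00] F [ 0.23 -0.19 -2.05] w 0.06 q [ 0.7   0.2  -0.18  0.   -1.19 -0.63]
```

View pics/s13.png

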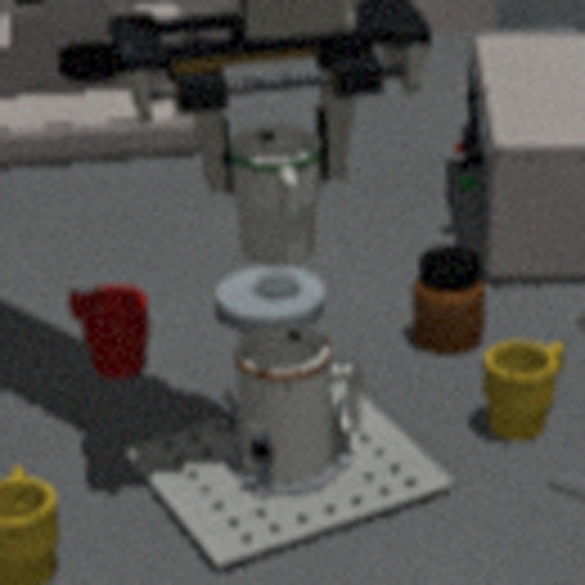

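The medium beaker is out and the large one stays in the clamp with its handle at about (345,385). I'll carry the medium to the -y row.

>>> jog_arm(
  motion=[
    [[0.045,0.005,0,0,0,-7.5,0.055],[0.095,0.012,0,0,0,-15,0.055],[0.145,0.02,0,0,0,-23,0.055],[0.195,0.03,0,0,0,-31,0.055],[0.245,0.035,0,0,0,-39,0.055],[0.295,0.04,0,0,0,-47,0.055],[0.34,0.05,0,0,0,-55,0.055],[0.38,0.055,0,0,0,-63,0.055]],
  ],
)

```text
t: 14.85
eef_pos: [0.5165, -0.1655, 0.262]
ee_rot: [-3.136, -0.005, -0.421]
force: [1.0, 0.7, -2.0]
width: 0.0601
```

```bash
python3 -c "
from h import *
go(.5104,-.2928,.15,-.08)"
```

```text
shift [0.0458 0.1193 0.1115] turn [ -0.28  -0.32 -19.52] | t 14.85 pos [ 0.5165 -0.1655  0.262 ] rot [-3.136 -0.005 -0.421] F [ 1.04  0.72 -2.02] w 0.0601 q [ 0.05  0.13 -0.26 -0.   -1.17  1.1 ]
```

>>> jog_arm(
  motion=[
    [[0.018,0.045,0,-0.3,-0.3,-7,0.055],[0.035,0.09,0.02,-0.3,-0.3,-14,0.055],[0.046,0.119,0.05,-0.3,-0.3,-19.5,0.055],[0.046,0.119,0.09,-0.3,-0.3,-19.5,0.055],[0.046,0.119,0.111,-0.3,-0.3,-19.5,0.055],[0.046,0.119,0.111,-0.3,-0.3,-19.5,0.055]],
  ],
)

```text
t: 15.45
eef_pos: [0.5078, -0.2922, 0.1463]
ee_rot: [-3.14, 0.008, -0.078]
force: [-0.3, -0.4, -1.4]
width: 0.0598
```

```bash
python3 -c "
from h import *
go(.5104,-.2928,.085,-.08)
for n in('side',):
  im=optics.grab_frame(n); u,v=(200,200);cv2.imwrite(f'pics/s14.png',cv2.resize(im[v:v+150,u:u+150,::-1],None,fx=4,fy=4,interpolation=cv2.INTER_CUBIC))"
```

```text
shift [0.0031 0.0005 0.0612] turn [-0.09  0.43  0.1 ] | t 15.45 pos [ 0.5078 -0.2922  0.1463] rot [-3.14   0.008 -0.078] F [-0.28 -0.41 -1.4 ] w 0.0598 q [-0.19  0.3  -0.32 -0.   -0.96  1.68]
```

View pics/s14.png

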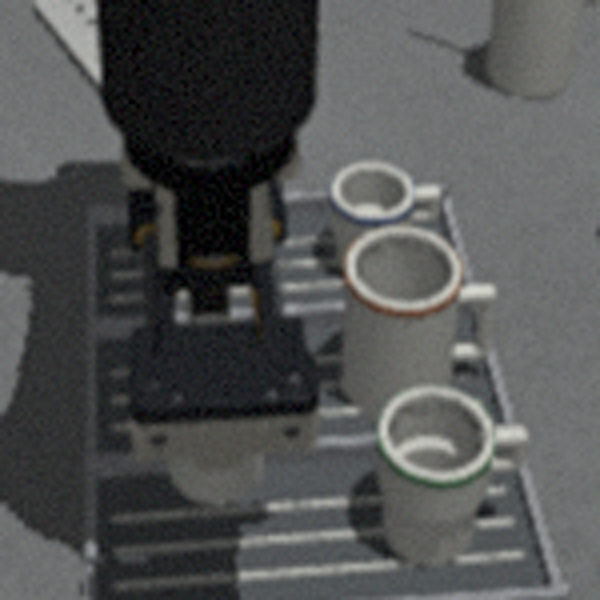

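>>> jog_arm(
  motion=[
    [[0.003,0,0.025,0,0.4,0,0.055],[0.003,0,0.045,0,0.4,0,0.055],[0.003,0,0.055,0,0.4,0,0.055],[0.003,0,0.061,0,0.4,0,0.055],[0.003,0,0.0635,0,0.4,0,0.055],[0.003,0,0.0635,0,0.4,0,0.055]],
  ],
)

```text
t: 16.1
eef_pos: [0.5128, -0.2928, 0.0861]
ee_rot: [3.141, -0.004, -0.077]
force: [-0.7, -0.4, -1.2]
width: 0.0599
```

>>> jog_arm(
  motion=[
    [[0,0,0.002,0,0,0,0.055],[0,0,0.004,0,0,0,0.055],[0,0,0.005,0,0,0,0.055]],
  ],
)

```text
t: 16.4
eef_pos: [0.5129, -0.2928, 0.0813]
ee_rot: [3.141, -0.005, -0.077]
force: [-0.7, 0.3, -2.0]
width: 0.06
```

>>> jog_arm(
  motion=[
    [[0,0,0.001,0,0,0,0.055],[0,0,0.001,0,0,0,0.055]],
  ],
)

```text
t: 16.6
eef_pos: [0.5128, -0.2928, 0.0802]
ee_rot: [3.141, -0.005, -0.077]
force: [-0.1, -0.4, -1.9]
width: 0.0596
```

>>> jog_arm(
  motion=[
    [[0,0,0.0006,0,0,0,0.055],[0,0,0.0006,0,0,0,0.055]],
  ],
)

```text
t: 16.8
eef_pos: [0.513, -0.2929, 0.0801]
ee_rot: [3.141, -0.005, -0.077]
force: [-0.7, 0.2, 2.3]
width: 0.0597
```

>>> jog_arm(
  motion=[
    [[0,0,0,0,0,0,0.066],[0,0,0,0,0,0,0.08],[0,0,0,0,0,0,0.08],[0,0,0,0,0,0,0.08]],
  ],
)

```text
t: 17.2
eef_pos: [0.513, -0.2929, 0.08]
ee_rot: [3.141, -0.005, -0.077]
force: [0.2, 0.0, -0.0]
width: 0.0792
```

>>> jog_arm(
  motion=[
    [[0,0,-0.03,0,0,0,0.08],[0,0,-0.08,0,0,0,0.08],[0,0,-0.13,0,0,0,0.0876],[-0.05,0,-0.17,0,0,0,0.0876],[-0.08,0,-0.18,0,0,0,0.0876]],
  ],
)

```text
t: 17.7
eef_pos: [0.4328, -0.2869, 0.2622]
ee_rot: [3.14, -0.008, -0.076]
force: [-0.1, -0.2, 0.4]
width: 0.0874
```

Run:
```python
from h import *
go(.5427,.2071,.21,.2)
for n in('side','top'):
  im=optics.grab_frame(n); np.save(f'pics/{n}15.npy',im)
  cv2.imwrite(f'pics/{n}15r.png',cv2.resize(im[150:370,200:350,::-1] if n=='side' else im[150:270,180:415,::-1],None,fx=2.7 if n=='side' else 3.4,fy=2.7 if n=='side' else 3.4,interpolation=cv2.INTER_CUBIC))
  g=im[150:225,215:280,::-1] if n=='side' else im[175:240,190:255,::-1]
  cv2.imwrite(f'pics/{n}15n.png',cv2.resize(g,None,fx=8,fy=8,interpolation=cv2.INTER_CUBIC))
```

```text
shift [ 0.0716 -0.501   0.0521] turn [  0.15  -0.45 -15.81] | t 17.7 pos [ 0.4328 -0.2869  0.2622] rot [ 3.14  -0.008 -0.076] F [-0.09 -0.24  0.42] w 0.0874 q [-0.21  0.09 -0.31  0.   -1.16  1.7 ]
```

View pics/side15r.png

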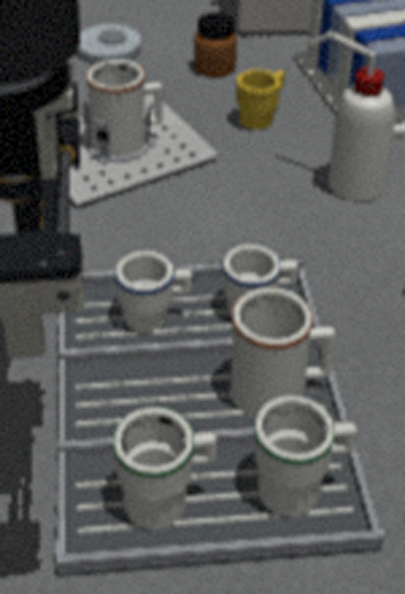

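View pics/top15n.png

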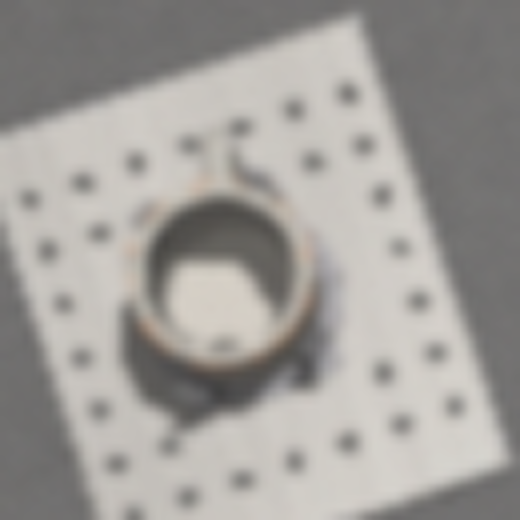

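View pics/side15n.png

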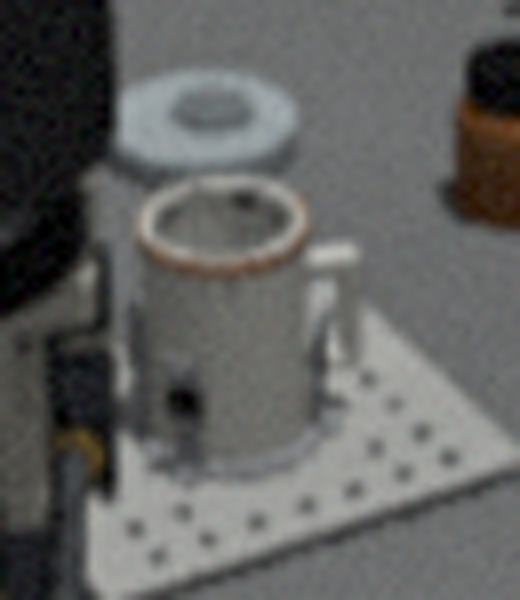

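Medium stands upright in its row beside the green-banded one. The large rim is centred at about (221,278) in the top crop and (223,222) in the side crop, with its handle at about 7°.

Run:
```python
from h import *
z=lambda p,f,o:(np.array(p)/f+np.array(o))-0.5*(1-1/f)
a=z((221,275),8,(190,175)); b=z((223,222),8,(215,150))
print(plane("top",a,.111).round(4),plane("side",b,.111).round(4),tri(a,b)[0].round(4))
go(.5435,.2071,.205,.12)
```

```text
[0.5423 0.2071 0.111 ] [0.5423 0.2071 0.111 ] [0.5423 0.2071 0.111 ]
shift [ 0.0745 -0.5012  0.0587] turn [  0.13  -0.59 -11.31] | t 17.8 pos [ 0.4299 -0.2867  0.2635] rot [ 3.14  -0.011 -0.077] F [0.64 0.26 0.32] w 0.0876 q [-0.21  0.08 -0.32 -0.   -1.16  1.7 ]
```

>>> jog_arm(
  motion=[
    [[0.007,-0.05,0,0,-0.6,-2,0.0876],[0.015,-0.1,0,0,-0.6,-4,0.0876],[0.022,-0.15,0,0,-0.6,-6,0.0876],[0.03,-0.2,0,0,-0.6,-8,0.0876],[0.037,-0.25,0,0,-0.6,-10,0.0876],[0.045,-0.3,0,0,-0.6,-11.3,0.0876],[0.052,-0.35,0,0,-0.6,-11.3,0.0876],[0.06,-0.4,0,0,-0.6,-11.3,0.0876]],
  ],
)

```text
t: 18.6
eef_pos: [0.5197, 0.1058, 0.2636]
ee_rot: [3.139, 0.0, 0.12]
force: [1.7, -0.6, 1.1]
width: 0.0876
```

```bash
python3 -c "
from h import *
go(.5427,.2071,.205,.12)"
```

```text
shift [ 0.035  -0.098   0.0584] turn [0.12 0.01 0.01] | t 18.6 pos [0.5197 0.1058 0.2636] rot [3.139 0.    0.12 ] F [ 1.67 -0.58  1.07] w 0.0876 q [ 0.57  0.11 -0.28  0.   -1.18  1.12]
```

>>> jog_arm(
  motion=[
    [[0.015,-0.04,0.01,0.1,0,0,0.0876],[0.03,-0.08,0.03,0.1,0,0,0.0876],[0.035,-0.098,0.05,0.1,0,0,0.0876],[0.035,-0.098,0.058,0.1,0,0,0.0876],[0.035,-0.098,0.058,0.1,0,0,0.0876]],
  ],
)

```text
t: 19.1
eef_pos: [0.5419, 0.2069, 0.2034]
ee_rot: [3.139, 0.003, 0.121]
force: [0.2, 0.2, 0.8]
width: 0.088
```

```bash
python3 -c "
from h import *
go(.5427,.2071,.100,.12)"
```

```text
shift [ 0.0012 -0.0003  0.1034] turn [0.13 0.2  0.06] | t 19.1 pos [0.5419 0.2069 0.2034] rot [3.139e+00 3.000e-03 1.210e-01] F [0.19 0.24 0.81] w 0.088 q [ 0.7   0.24 -0.26  0.   -1.07  0.99]
```

>>> jog_arm(
  motion=[
    [[0.001,0,0.04,0.1,0.2,0,0.0876],[0.001,0,0.075,0.1,0.2,0,0.0876],[0.001,0,0.095,0.1,0.2,0,0.0876],[0.001,0,0.102,0.1,0.2,0,0.0876],[0.001,0,0.102,0.1,0.2,0,0.0876]],
  ],
)

```text
t: 19.6
eef_pos: [0.5428, 0.2059, 0.1017]
ee_rot: [3.141, 0.0, 0.12]
force: [0.5, 0.1, -0.4]
width: 0.0877
```

>>> jog_arm(
  motion=[
    [[0,0,0,0,0,0,0.06],[0,0,0,0,0,0,0.06],[0,0,0,0,0,0,0.06],[0,0,0,0,0,0,0.06],[0,0,0,0,0,0,0.06]],
  ],
  newtons=30,
)

```text
t: 20.1
eef_pos: [0.5434, 0.2067, 0.1029]
ee_rot: [-3.141, -0.002, 0.121]
force: [-1.4, 2.7, 7.4]
width: 0.066
```

```bash
python3 -c "
from h import *
go(.5427,.2071,.100,.12)
im=optics.grab_frame('side'); cv2.imwrite('pics/s16.png',cv2.resize(im[100:230,180:310,::-1],None,fx=4.5,fy=4.5,interpolation=cv2.INTER_CUBIC))"
```

```text
shift [-0.0006 -0.0005  0.0029] turn [-0.01 -0.11  0.04] | t 20.1 pos [0.5434 0.2067 0.1029] rot [-3.141e+00 -2.000e-03  1.210e-01] F [-1.44  2.7   7.37] w 0.066 q [ 0.7   0.34 -0.38  0.   -0.84  0.99]
```

View pics/s16.png

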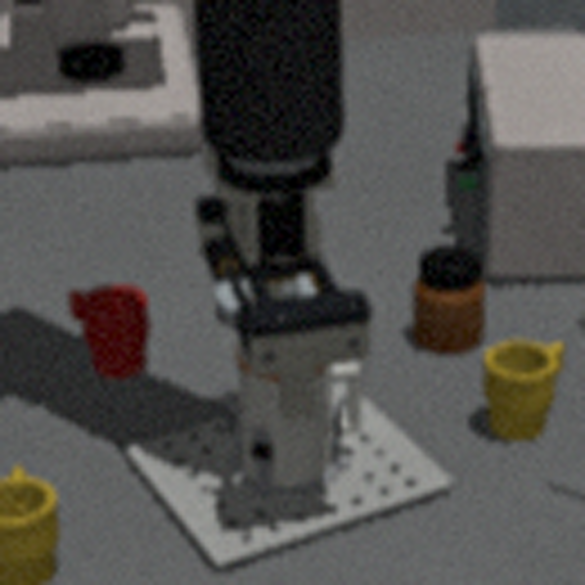

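The grip width is 66 mm, matching the large wall. I'll lift straight up.

>>> jog_arm(
  motion=[
    [[0,0,-0.005,0,0,0,0.06],[0,0,-0.015,0,0,0,0.06],[0,0,-0.035,0,0,0,0.06],[0,0,-0.065,0,0,0,0.06],[0,0,-0.11,0,0,0,0.06],[0,0,-0.15,0,0,0,0.06],[0,0,-0.15,0,0,0,0.06]],
  ],
)

```text
t: 20.85
eef_pos: [0.5455, 0.2074, 0.2599]
ee_rot: [-3.138, -0.011, 0.122]
force: [1.2, 0.2, -2.3]
width: 0.0656
```

```bash
python3 -c "
from h import *
go(.5186,-.1891,.25,-.08)
im=optics.grab_frame('side'); cv2.imwrite('pics/s17.png',cv2.resize(im[100:230,180:310,::-1],None,fx=4.5,fy=4.5,interpolation=cv2.INTER_CUBIC))"
```

```text
shift [-0.0748  0.3904  0.0077] turn [-0.26 -0.61 11.55] | t 20.85 pos [0.5455 0.2074 0.2599] rot [-3.138 -0.011  0.122] F [ 1.18  0.17 -2.28] w 0.0656 q [ 0.7   0.2  -0.19  0.   -1.18  0.99]
```

View pics/s17.png

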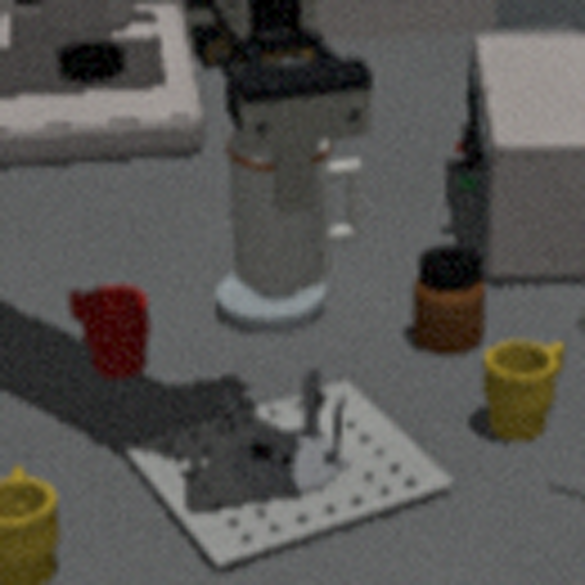

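The large beaker is out of the clamp and hanging level. On to the middle row.

>>> jog_arm(
  motion=[
    [[-0.008,0.045,0,0,0,2,0.06],[-0.018,0.095,0,0,0,4,0.06],[-0.028,0.145,0,0,0,6,0.06],[-0.038,0.195,0,0,0,8,0.06],[-0.048,0.245,0,0,-0.6,10,0.06],[-0.058,0.295,0,0,-0.6,11.5,0.06],[-0.068,0.345,0,0,-0.6,11.5,0.06],[-0.075,0.385,0,0,-0.6,11.5,0.06]],
  ],
)

```text
t: 21.7
eef_pos: [0.5141, -0.1863, 0.2537]
ee_rot: [-3.139, 0.007, -0.08]
force: [1.6, 0.2, -2.5]
width: 0.0656
```

```bash
python3 -c "
from h import *
go(.5186,-.1891,.15,-.08)"
```

```text
shift [0.0054 0.0028 0.1037] turn [-0.17  0.41 -0.01] | t 21.7 pos [ 0.5141 -0.1863  0.2537] rot [-3.139  0.007 -0.08 ] F [ 1.61  0.16 -2.47] w 0.0656 q [ 0.01  0.15 -0.26 -0.   -1.17  1.48]
```

>>> jog_arm(
  motion=[
    [[0.002,0.001,0.035,-0.2,0.4,0,0.06],[0.002,0.002,0.075,-0.2,0.4,0,0.06],[0.002,0.003,0.1,-0.2,0.4,0,0.06],[0.002,0.003,0.1,-0.2,0.4,0,0.06]],
  ],
)

```text
t: 22.1
eef_pos: [0.5111, -0.1891, 0.1489]
ee_rot: [3.142, 0.01, -0.082]
force: [-1.0, 0.7, -2.3]
width: 0.0655
```

```bash
python3 -c "
from h import *
go(.5186,-.1891,.10,-.08)
for n in('side',):
  im=optics.grab_frame(n); u,v=(200,200);cv2.imwrite(f'pics/s18.png',cv2.resize(im[v:v+150,u:u+150,::-1],None,fx=4,fy=4,interpolation=cv2.INTER_CUBIC))"
```

```text
shift [ 0.008  -0.0006  0.0488] turn [ 0.    0.6  -0.11] | t 22.1 pos [ 0.5111 -0.1891  0.1489] rot [ 3.142  0.01  -0.082] F [-0.95  0.7  -2.34] w 0.0655 q [ 0.    0.24 -0.4  -0.   -0.94  1.48]
```

View pics/s18.png

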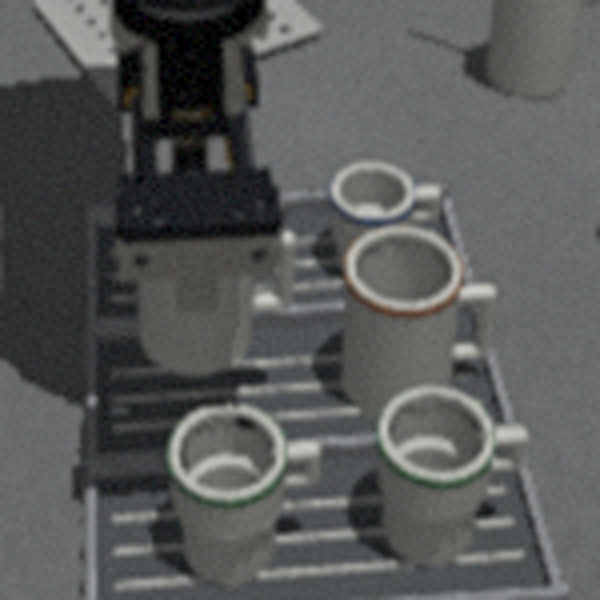

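>>> jog_arm(
  motion=[
    [[0.002,0,0.02,0,0.4,0,0.06],[0.002,0,0.038,0,0.4,0,0.06],[0.002,0,0.046,0,0.4,0,0.06],[0.002,0,0.051,0,0.4,0,0.06],[0.002,0,0.052,0,0.4,0,0.06],[0.002,0,0.052,0,0.4,0,0.06]],
  ],
)

```text
t: 22.75
eef_pos: [0.5153, -0.1894, 0.1004]
ee_rot: [3.141, -0.002, -0.08]
force: [0.6, 0.1, -2.8]
width: 0.0659
```

>>> jog_arm(
  motion=[
    [[0,0,0.002,0,0,0,0.06],[0,0,0.004,0,0,0,0.06],[0,0,0.0055,0,0,0,0.06]],
  ],
)

```text
t: 23.05
eef_pos: [0.5154, -0.1894, 0.0951]
ee_rot: [3.141, -0.002, -0.081]
force: [0.1, -0.1, -2.5]
width: 0.0661
```

>>> jog_arm(
  motion=[
    [[0,0,0.0008,0,0,0,0.06],[0,0,0.0008,0,0,0,0.06]],
  ],
)

```text
t: 23.25
eef_pos: [0.5154, -0.1894, 0.0942]
ee_rot: [3.141, -0.002, -0.081]
force: [-0.2, 0.1, -3.5]
width: 0.066
```

>>> jog_arm(
  motion=[
    [[0,0,0.0006,0,0,0,0.06],[0,0,0.0006,0,0,0,0.06]],
  ],
)

```text
t: 23.45
eef_pos: [0.5155, -0.1894, 0.0939]
ee_rot: [3.141, -0.002, -0.08]
force: [-1.2, 0.1, 1.6]
width: 0.0658
```

Contact. I'll open only part way, since there are neighbours on both sides.

>>> jog_arm(
  motion=[
    [[0,0,0,0,0,0,0.07],[0,0,0,0,0,0,0.077],[0,0,0,0,0,0,0.077],[0,0,0,0,0,0,0.077]],
  ],
)

```text
t: 23.85
eef_pos: [0.5156, -0.1894, 0.0939]
ee_rot: [3.141, -0.003, -0.08]
force: [-0.9, 0.0, 1.0]
width: 0.0767
```

>>> jog_arm(
  motion=[
    [[0,0,-0.03,0,0,0,0.077],[0,0,-0.08,0,0,0,0.077],[0,0,-0.13,0,0,0,0.077],[0,0,-0.17,0,0,0,0.077],[-0.03,-0.05,-0.18,0,0,0,0.077],[-0.05,-0.1,-0.18,0,0,0,0.077],[-0.05,-0.15,-0.18,0,0,0,0.077],[-0.05,-0.2,-0.18,0,0,0,0.077]],
  ],
)

```text
t: 24.65
eef_pos: [0.4797, 0.0036, 0.2745]
ee_rot: [-3.142, -0.004, -0.081]
force: [2.2, -0.5, 0.5]
width: 0.0771
```

>>> jog_arm(
  motion=[
    [[0,-0.05,0,0,0,0,0.077],[0,-0.1,0,0,0,0,0.077],[0,-0.15,0,0,0,0,0.077],[0,-0.2,0,0,0,0,0.077],[0,-0.2,0,0,0,0,0.077]],
  ],
)

```text
t: 25.15
eef_pos: [0.4963, 0.2077, 0.2739]
ee_rot: [-3.141, -0.005, -0.077]
force: [-0.5, -1.4, 0.3]
width: 0.0773
```

Run:
```python
from h import *
print(arm.get_state()["eef_pos"])
for n in('side','top'):
  im=optics.grab_frame(n); np.save(f'pics/{n}20.npy',im)
  cv2.imwrite(f'pics/{n}20.png',cv2.resize(im[:,:,::-1],(768,576),interpolation=cv2.INTER_CUBIC))
im=np.load('pics/side20.npy');cv2.imwrite('pics/side20r.png',cv2.resize(im[225:365,200:350,::-1],None,fx=4,fy=4,interpolation=cv2.INTER_CUBIC))
```

```text
[0.49628643 0.20771342 0.27394253]
```

View pics/side20r.png

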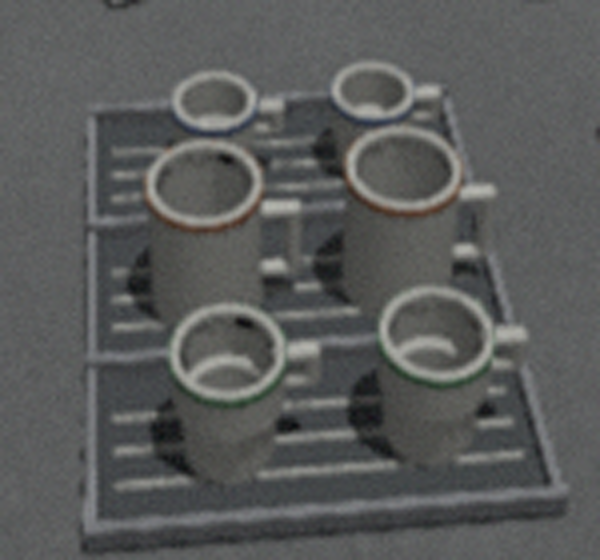

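View pics/top20.png

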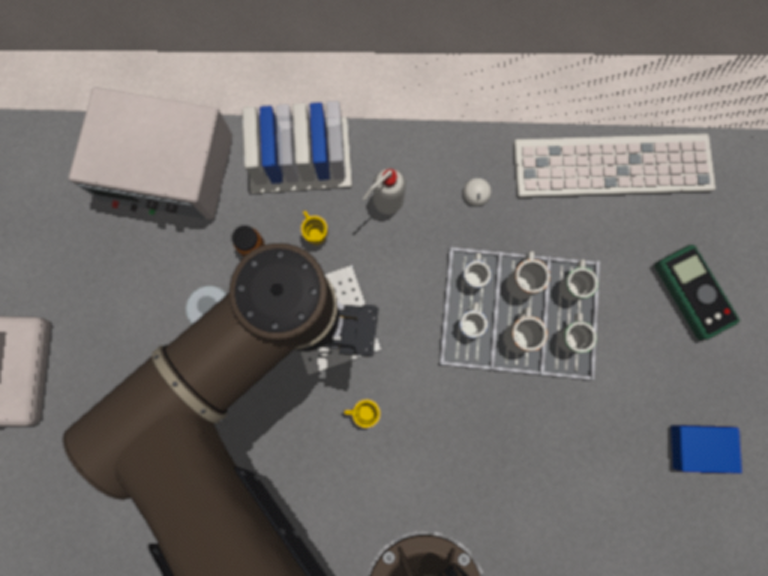

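View pics/side20.png

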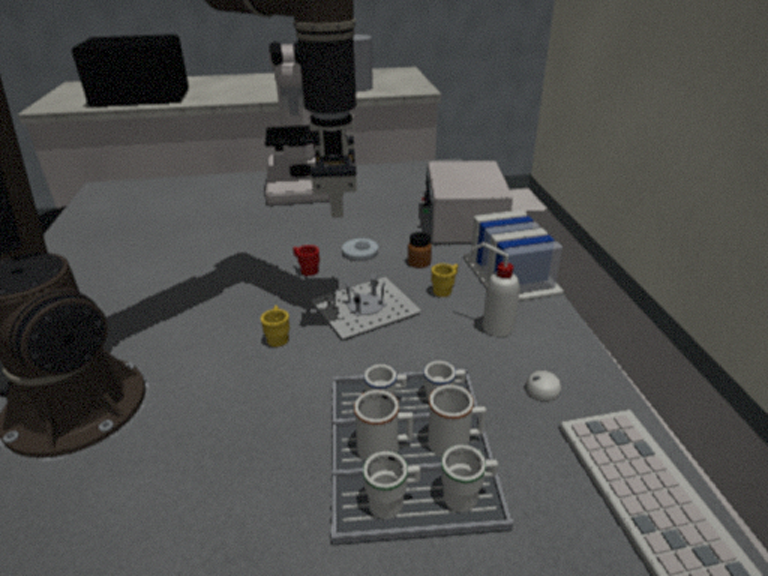

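All six beakers stand upright in pairs in the rack: small in the +y row, large in the middle, medium in the -y row. The clamp is empty and the gripper is clear. I'll hand it in.

```bash
python3 -c "
from h import *
a,b=np.load('pics/side9.npy').astype(int),np.load('pics/side20.npy').astype(int)
d=abs(a-b).max(2)
print('row beakers diff',d[235:345,285:330].mean(), 'bottle',d[160:225,320:350].mean())
print(arm.job_done(),arm.get_state()['t'])"
```

```text
row beakers diff 15.06989898989899 bottle 14.505128205128205
the job is handed in; nothing more can be done
the job is handed in; nothing more can be done
```

The nest is apart and all three beakers stand upright on the rack, each in the row of its own size. I handed the job in at about 25 s on the robot's clock, out of the 72 s allowed.

- **Small:** I twisted it about 100° while lifting, and the medium turned partway with it before the small came free. It stands in the +y row, beside the other small one.
- **Medium:** I twisted it about 120° the other way while lifting. By then the force on the tool had dropped to about its own weight. It stands in the -y row.
- **Large:** I lifted it straight out of the clamp. It stands in the middle row.

The last pictures show two beakers per row, all upright, with the clamp empty and the gripper well clear. The three beakers already on the rack, the bottle, the dish and the look-alikes appear where they were. A picture comparison over the rack beakers and the bottle gave about the same low difference for both, roughly noise level.

Two things did not go exactly as planned:
- **Firm touchdown:** The small beaker pressed the rack with about 33 N, under the 40 N limit, before I backed off and released it. The other two touched down at under 3 N.
- **Handle turn:** The large beaker's handle turned about 15° each way from its starting angle in the clamp, more than the "few degrees" described.

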